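Turn the awl point-down with the bench clip

TASK

The scratch awl has been left standing point up in the tool caddy, which is dangerous once the van moves. Lift it out, lay its handle level in the bench's spring clip, press it fully home and let go; then grip it again from the other side, turn it point down and lower it, without dropping it, into an empty pocket of the caddy. Leave the other things where they are.

Things in the scene. Friction and masses are not known exactly. Their poses are not given: they have to be found in the camera images.
- awl: Scratch awl, 198 mm long, 0.13 kg, round, wooden handle. Origin: centre of the flat butt; z runs from butt to point. Along z: butt swell 29 mm diameter from 0 to 30 mm, grip 26 mm diameter from 30 to 94, guard 31 mm diameter to 103, steel ferrule 16 mm diameter to 136, steel shank 8 mm diameter to 168, then taper to the point. Starts upright, butt down, in one of the caddy's two end pockets
- awl_point (a point): The tip of the awl's point (on the awl's z axis, 198 mm from the butt)
- awl_balance (a point): The awl's balance point, on its axis 74 mm from the butt, in the 26 mm diameter grip that the clip is made for
- caddy: Grey plastic tool caddy fixed to the bench, 46 mm (x) by 215 mm (y) by 85 mm high. Origin: centre of its underside, z up. Five open-topped pockets in a row along y, centred at y = -84, -42, 0, 42, 84 mm, each 36 by 37 mm inside; walls and floor 5 mm thick. Awl in one end pocket, torch in the other, follower in the middle; the rest empty, as is the awl's own once it is out
- clip: Spring tool clip, bright steel, opening upward, on a folded grey steel bracket fixed to the bench. Origin: centre of the bracket's underside, z up. A tool clipped in lies level along the clip's y axis, either way round. Clip and bracket are 22 mm wide along y and 94 mm (x) at the bench; bracket top 58 mm up, tops of the two flared arms 103 mm up and 40 mm apart
- clip_seat (a point): Where the axis of the awl's 26 mm grip lies once fully home in the clip: midway along the clip, 71 mm above the bench. The throat above it is 15 mm wide and springs open: the grip snaps in pushed straight down, and out pulled straight up, with about 8 N
- torch: Black pocket torch, 122 mm long, 25 to 32 mm diameter, standing lens up in the other end pocket of the caddy. Origin: centre of its lower end. Leave alone
- follower: Plug follower: plain aluminium rod 13 mm diameter, 105 mm long, standing in the caddy's middle pocket. Origin: centre of its lower end. Leave alone
- programmer: Black hand-held key programmer lying screen up on the bench, 104 by 188 by 28 mm. Origin: centre of its underside. Leave alone
- padlock: Brass padlock lying flat on the bench, body 45 by 50 by 24 mm, shackle reaching 60 mm from the centre along its x. Origin: centre of the body's underside. Leave alone
Mind the look-alikes: they are no part of the job. Of the things that look like the clip, the smallest one is meant.

How it is judged:
On the way, in this order (a step that is already met when the one before it is completed fails the run):
1. the awl lies level by its handle in the spring clip, fully home, and the gripper has let go of it (x of clip_seat in the frame of awl between -0.005 and 0.005 m and y of clip_seat in the frame of awl between -0.005 and 0.005 m and z of clip_seat in the frame of awl between 0.03 and 0.094 m and angle between the z axis of awl and the y axis of clip, either way round below 0.2 rad and contact force between the fingers and awl below 0.1 N), for 0.2 s.
2. the gripper has taken the awl out of the clip again and holds it point down (angle between awl's own z axis and vertical above 2.5 rad and contact force between the fingers and awl above 0.5 N), for 0.1 s.
At the end, for the whole second after the job is handed in: the awl stands at rest in a pocket of the caddy, point down: the point within 20 mm of the caddy's underside, inside the pockets, and the butt more than 165 mm above the bench (leaning in the pocket is fine); the torch, follower, programmer and padlock are within 30 mm of where they started (x of awl_point in the frame of caddy between -0.021 and 0.021 m and y of awl_point in the frame of caddy between -0.105 and 0.105 m and z of awl_point in the frame of caddy below 0.02 m and height (world z) of awl above 0.165 m and linear speed of awl below 0.02 m/s); the robot touches nothing.
It fails at once if the awl is dropped: it falls freely out of the gripper faster than 0.6 m/s (about a 20 mm drop) (linear speed of awl above 0.6 m/s and contact force between the fingers and awl below 0.05 N).
It fails at once if the torch, follower, programmer or padlock is moved by more than 30 mm (distance of any of torch, follower, programmer, padlock from where it was at the start of the episode above 0.03 m).
It also fails if it takes over 67 s, if anything falls off the work surface, if the arm or the gripper's body presses on something with over 40 N, if the wrist force passes 120 N, or if a joint passes its speed limit or range.

ROBOT

A 7-joint arm with a two-finger parallel gripper is mounted at the origin on the work surface. World frame = base frame: x ahead of the robot, y to its left, z up, the work surface at z = 0. Lengths are in m, angles in rad, forces in N, time in s.
With the tool pointing down it reaches from about 0.4 to 0.85 m from the base axis. Payload 10.4 kg.
Tool frame: the origin (TCP) lies midway between the tips of the shut fingers; the grasp point (between the pads) lies 19 mm behind it; z points along the fingers, y is the line along which they close (so a half turn about z gives the same grasp; the last joint's range is limited). The gripper opens to 87 mm and grips with 3 to 60 N. Pads are 19 mm wide; open, the fingers measure 117 mm over their backs; the gripper's body (75 mm by 190 mm) begins 51 mm behind the grasp point.
Start: joints at [1.175, 0.332, -0.065, 1.46, 0.022, 1.35, -0.088], TCP at [0.228, -0.582, 0.223] pointing down, gripper open.
Joint ranges: [-2.6, 2.6], [-0.5, 2.12], [-1.47, 1.34], [0.16, 2.42], [-1.27, 4.41], [0.06, 2.06], [-2.6, 2.6]. Speed limits (rad/s): [2.22, 2.22, 2.79, 2.79, 3.14, 3.14, 3.14].

INTERFACE

Orientations are given as a unit quaternion [x, y, z, w].
In Python, from bench import r gives the robot as it stands.
- The arm moves only by the tool arm_command, never from a script. Its arguments are lists of equal length, an entry for each row: "xyz": the shift along the world's x, y, z in m, a list of three; "rot": the turn, a rotation vector about the world's x, y, z in rad, a list of three. In form: {"xyz": [[tx, ty, tz], ...], "rot": [[ax, ay, az], ...]}. A call has 1 to 20 rows; each row is the pose to reach, as a shift and turn from the pose commanded when the call began; what a row does not reach only later rows make up. A row lasts 1/12 s, in which the tool goes at most 41.7 mm and 7.16 degrees, less where a joint would pass 70% of its speed; a pose out of reach is approached as far as the arm can. A call with a gripper value outside its range is refused whole. "grip" is the opening, from 0 (shut) to 1 (fully open), set as the call begins (left out, the last holds). The fingers move at their own pace and stop on an object; "squeeze" is the grip in N (left out, the last holds). Time passes only in rows, so rows that repeat a pose let the fingers close. It gives the time, the measured TCP pose, the force, the opening and the grip force at its end, in the units of the state.
- r.read_state(): the state, without advancing time (a new reading comes with each control period).
- r.camera(name): name is "scene" or "top" or "wrist"; returns the picture (384x512x3 uint8, red, green, blue); there is no depth.
- r.camera_model(name): a dict with "fx", "fy", "cx", "cy" (pixels), "T" (4x4, takes a point from camera to world coordinates). Camera axes: x right, y up, looking along -z (the intrinsics and any distortion apply to the point x, -y, -z); pixel columns grow to the right and rows downward; lengths in m; the calibration is good to about 2 mm. A picture is of the moment at which its call begins: read the wrist's pose just before it. camera_model takes no time and is no camera call; for the wrist camera it gives the pose at the moment of the call.
- r.close_job(): hands the job in; it is judged then, once.
Trained networks look in the newest picture that a camera, given by its name, has taken for a name from the list of things; names that differ only in an ending like _2 or _b are one class to them, and where a whole thing is asked for, a point or a joint stands for the part that bears it (a point fixed in the world has none). Each returns a list of dicts, best first, with "conf" (0 to 1); they miss things now and then, are a little off and sometimes report something else, mostly with a low value. They report only what shows in the picture. A call takes as long as a camera call. They do not tell look-alikes from the thing itself.
- r.look_for(label, camera): "at" ([x, y, z] in m, in the coordinates of the camera as it stood for that picture, good to about 4 mm: the middle of the surface that is visible of it).
- r.spot_point(label, camera): "at" ([x, y, z] in m, in the coordinates of the camera as it stood for that picture, good to about 4 mm: a listed point, or the origin of a listed thing).
The state is a dict: "time": time; "joint_positions": joint angles; "joint_vel": joint speeds; "joint_torque": joint torques, N m; "ee_pos": TCP position; "eef_rot": TCP orientation; "ft_force": force on the tool from outside, world axes, zero at the start; "torque": the same for the moment, N m; "width": finger opening in m; "grip_force": force on a finger pad.
Only numpy, scipy, OpenCV 4.12 (cv2) and the standard library are available. Lean on these libraries where they do the work, as an engineer would, in place of code of your own. Each camera call takes 0.05 s, during which the arm holds its last target. There are 200 camera calls.

## Working session

There is one attempt and no reset: what is moved stays moved. The work goes in short steps, Python scripts to look and compute and a tool call to move; the robot and the scene stay as the last step left them, time stands still between calls to the robot, and variables do not carry over. Pictures are saved under pics/ and viewed, at most 15 in all, crops included, and the job is handed in when it is done.

Besides the shell and the picture viewer there is one more tool, called by a JSON object that holds its "fn" and its "kwargs", one argument or row to a line. arm_command: Moves the arm, as the interface text tells. Its arguments: {"type":"object","properties":{"xyz":{"type":"array"},"rot":{"type":"array"},"grip":{"type":"number"},"squeeze":{"type":"number"}},"required":["xyz","rot"]}

```bash
mkdir -p pics; ls; cat > h.py <<'E'
import numpy as np, cv2
from bench import r
def w(cam,p):
    T=np.array(r.camera_model(cam)["T"]); return (T@np.r_[p,1])[:3]
def snap(cam,name):
    im=r.camera(cam); cv2.imwrite(f"pics/{name}.png",im[:,:,::-1]); return im
def px(cam,P):
    m=r.camera_model(cam); T=np.linalg.inv(np.array(m["T"])); c=T@np.r_[P,1]
    return np.array([m["cx"]+m["fx"]*c[0]/-c[2], m["cy"]-m["fy"]*c[1]/-c[2]])
def find(lab,cam,fn="spot_point"):
    for d in getattr(r,fn)(lab,cam): 
        P=w(cam,d["at"]); print(cam,fn,lab,round(d["conf"],2),P.round(3),px(cam,P).round(0))
E
python3 - <<'E'
from h import *
print(r.read_state()); print({k:v for k,v in r.camera_model("scene").items()})
a=snap("scene","s0"); b=snap("top","t0")
cv2.imwrite("pics/st.png",cv2.resize(np.hstack([a,b]),(800,300))[:,:,::-1])
for c in("scene","top"):
  for l in("awl","awl_point","clip","clip_seat","caddy","torch","follower","programmer","padlock"): find(l,c)
E
```

```text
pics
{'time': 0.0, 'joint_positions': array([ 1.17543866,  0.33283221, -0.06467493,  1.46096825,  0.02161741,
        1.34987468, -0.0884877 ]), 'joint_vel': array([ 2.21461397e-04, -1.47326749e-03,  1.92147211e-03, -4.39300562e-04,
        4.26292369e-04, -4.43773911e-05, -2.02905888e-04]), 'joint_torque': array([-2.24531323e-04, -6.23247313e+01,  2.49419123e-02, -3.89893162e+01,
       -6.12251577e-02,  3.98353406e-02,  1.85298381e-04]), 'ee_pos': array([ 0.22744866, -0.58172627,  0.22176578]), 'eef_rot': array([ 9.82680153e-01,  1.85308490e-01, -1.72668988e-04, -6.71514390e-04]), 'ft_force': array([0.58614093, 0.23439156, 0.36689413]), 'torque': array([ 0.05603411, -0.0411299 , -0.01695289]), 'grip_force': 0.0, 'width': 0.08706151754546766}
{'fx': 375.15372179976976, 'fy': 375.15372179976976, 'cx': 256.87395392936, 'cy': 186.40353729633486, 'T': array([[-0.27470333, -0.57448405,  0.77104225,  1.26514272],
       [ 0.96152542, -0.16632341,  0.21864443,  0.15320505],
       [ 0.00263464,  0.80143908,  0.59807061,  0.69075392],
       [ 0.        ,  0.        ,  0.        ,  1.      
[... 746 characters left out ...]
 0.207] [175. 222.]
top spot_point clip 0.76 [ 0.624 -0.309  0.002] [344. 191.]
top spot_point clip 0.72 [ 0.504 -0.213  0.002] [313. 228.]
top spot_point clip 0.72 [ 0.43  -0.423  0.001] [382. 254.]
top spot_point clip_seat 0.81 [ 0.63  -0.301  0.097] [348. 181.]
top spot_point clip_seat 0.78 [ 0.431 -0.425  0.091] [393. 252.]
top spot_point clip_seat 0.49 [ 0.509 -0.214  0.071] [316. 223.]
top spot_point caddy 0.67 [ 0.507  0.245 -0.001] [165. 221.]
top spot_point torch 0.64 [0.538 0.324 0.008] [139. 210.]
top spot_point follower 0.54 [0.505 0.247 0.01 ] [163. 221.]
top spot_point programmer 0.73 [0.721 0.006 0.002] [245. 158.]
top spot_point padlock 0.66 [ 0.407 -0.02   0.001] [249. 257.]
```

View pics/s0.png

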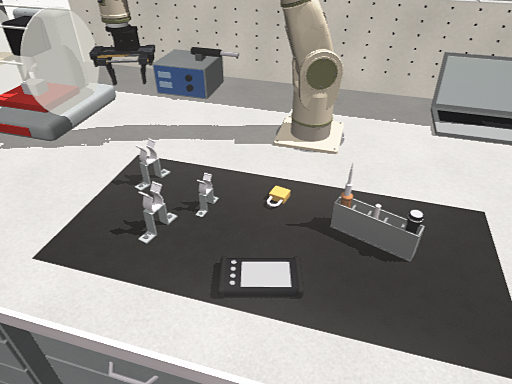

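View pics/t0.png

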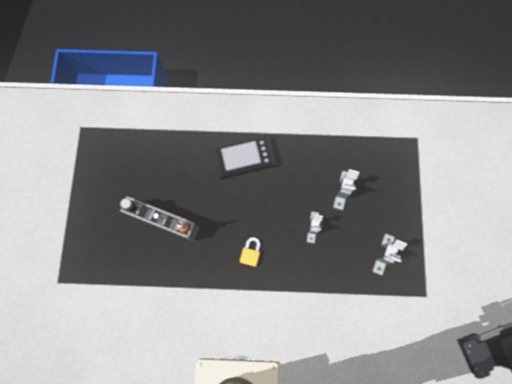

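```bash
python3 - <<'E'
from h import *
a=cv2.imread("pics/s0.png");b=cv2.imread("pics/t0.png")
A=cv2.resize(a[165:225,180:230],(500,600),interpolation=cv2.INTER_CUBIC)
B=cv2.resize(b[205:250,300:330],(300,450),interpolation=cv2.INTER_CUBIC)
o=np.zeros((600,800,3),np.uint8);o[:,:500]=A;o[:450,500:]=B
cv2.imwrite("pics/crop.png",o)
E
```

```text
(no output)
```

View pics/crop.png

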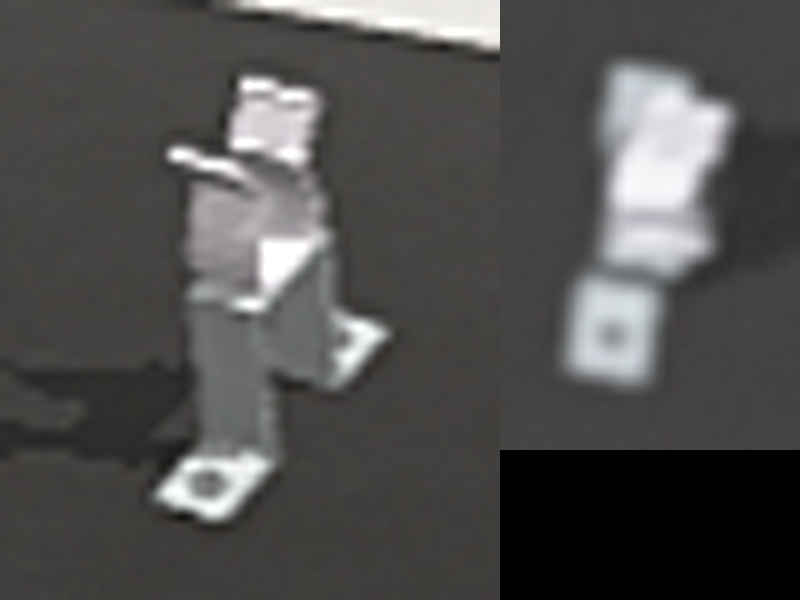

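The three clip-like things in the scene picture are at (152,200), (147,155) and (204,187). The third is visibly the smallest, and its seat reads 71 mm high against about 92 mm for the other two. It is the one meant, at about (0.508, -0.212). The crop shows its near foot hole at scene px (201,213.5) and its far foot at about (214.5,199).

```bash
cat >> h.py <<'E'
def ray(cam,u,v,z):
    m=r.camera_model(cam);T=np.array(m["T"])
    d=T[:3,:3]@np.array([(u-m["cx"])/m["fx"],-(v-m["cy"])/m["fy"],-1]);o=T[:3,3]
    return o+d*(z-o[2])/d[2]
E
python3 - <<'E'
from h import *
print(ray("scene",201,213.5,.003),ray("scene",214.7,198.8,.003)," top",ray("top",311.3,238.3,.003),ray("top",314.5,213.5,.003))
# arm-top corners (z .103)
print("arms", [ray("scene",180+x/10,165+y/10,.103).round(3) for x,y in((170,155),(245,182),(242,82),(318,97))])
s=r.read_state(); T=np.array(r.camera_model("wrist")["T"]); print("wristcam",T.round(3), r.camera_model("wrist").keys())
E
```

```text
[ 0.54355765 -0.21337108  0.003     ] [ 0.47136293 -0.20037587  0.003     ]  top [ 0.47067724 -0.2081321   0.003     ] [ 0.54771358 -0.21746183  0.003     ]
arms [array([ 0.527, -0.223,  0.103]), array([ 0.532, -0.199,  0.103]), array([ 0.489, -0.217,  0.103]), array([ 0.49 , -0.195,  0.103])]
wristcam [[ 0.364  0.901  0.236  0.293]
 [-0.931  0.352  0.094 -0.557]
 [ 0.001 -0.254  0.967  0.384]
 [ 0.     0.     0.     1.   ]] dict_keys(['fx', 'fy', 'cx', 'cy', 'T'])
```

{"fn": "arm_command", "kwargs": {
  "xyz": [
    [0.07,0.09,0.03],
    [0.14,0.18,0.06],
    [0.28,0.37,0.08],
    [0.28,0.37,0.08],
    [0.28,0.37,0.08],
    [0.28,0.37,0.08],
    [0.28,0.37,0.08],
    [0.28,0.37,0.08],
    [0.28,0.37,0.08],
    [0.28,0.37,0.08],
    [0.28,0.37,0.08],
    [0.28,0.37,0.08],
    [0.28,0.37,0.08],
    [0.28,0.37,0.08]
  ],
  "rot": [
    [0,0,0.3],
    [0,0,0.6],
    [0,0,1.058],
    [0,0,1.058],
    [0,0,1.058],
    [0,0,1.058],
    [0,0,1.058],
    [0,0,1.058],
    [0,0,1.058],
    [0,0,1.058],
    [0,0,1.058],
    [0,0,1.058],
    [0,0,1.058],
    [0,0,1.058]
  ],
  "grip": 0.7
}}

```text
time: 2.17
ee_pos: [0.508, -0.2115, 0.3026]
eef_rot: [0.754, 0.657, 0.0, 0.0]
ft_force: [0.4, -0.9, -0.3]
width: 0.0612
grip_force: 0.0
```

```bash
python3 - <<'E'
from h import *
s=r.read_state(); print(s["joint_positions"].round(3),s["ee_pos"],s["eef_rot"])
snap("wrist","w1")
for l in("clip","clip_seat"): find(l,"wrist")
E
```

```text
[ 0.737  0.169 -0.485  1.511  0.079  1.481  0.113] [ 0.50799101 -0.21147844  0.30262788] [7.54218928e-01 6.56623024e-01 1.27128703e-05 1.11643140e-04]
wrist spot_point clip 0.88 [ 0.43  -0.429 -0.001] [221. 300.]
wrist spot_point clip 0.73 [ 0.505 -0.214 -0.003] [248. 160.]
wrist spot_point clip 0.72 [ 0.627 -0.308  0.002] [340. 212.]
wrist spot_point clip_seat 0.75 [ 0.504 -0.219  0.073] [248. 173.]
wrist spot_point clip_seat 0.63 [ 0.624 -0.308  0.091] [357. 234.]
```

View pics/w1.png

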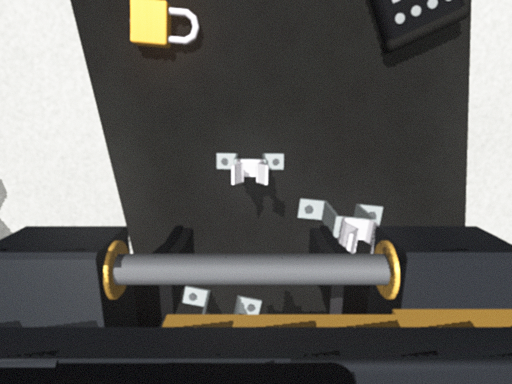

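{"fn": "arm_command", "kwargs": {
  "xyz": [
    [-0.03,0.29,0.03],
    [-0.03,0.29,0.03],
    [-0.03,0.29,0.03],
    [-0.03,0.29,0.03],
    [-0.03,0.29,0.03],
    [-0.03,0.29,0.03],
    [-0.03,0.29,0.03],
    [-0.03,0.29,0.03],
    [-0.03,0.29,0.03],
    [-0.03,0.29,0.03]
  ],
  "rot": [
    [0,0,0],
    [0,0,0],
    [0,0,0],
    [0,0,0],
    [0,0,0],
    [0,0,0],
    [0,0,0],
    [0,0,0],
    [0,0,0],
    [0,0,0]
  ]
}}

```text
time: 3.15
ee_pos: [0.4778, 0.0764, 0.3324]
eef_rot: [0.755, 0.655, -0.0, 0.0]
ft_force: [-0.2, -0.9, 0.3]
width: 0.0608
grip_force: 0.0
```

```bash
python3 - <<'E'
from h import *
s=r.read_state(); print(s["joint_positions"].round(3),s["ee_pos"].round(4))
snap("wrist","w2")
for l in("awl","awl_point","awl_balance","caddy","torch","follower"): find(l,"wrist")
find("awl","wrist","look_for")
E
```

```text
[ 0.474  0.02  -0.727  1.601  0.014  1.526 -0.396] [0.4778 0.0764 0.3324]
wrist spot_point awl 0.83 [ 0.481  0.165 -0.   ] [243.  95.]
wrist spot_point awl_point 0.57 [0.483 0.166 0.204] [240.  83.]
wrist spot_point awl_balance 0.81 [0.485 0.164 0.076] [245.  93.]
wrist spot_point caddy 0.96 [ 0.509  0.243 -0.   ] [255.  33.]
wrist spot_point follower 0.77 [0.511 0.241 0.002] [257.  34.]
wrist look_for awl 0.7 [0.485 0.163 0.106] [246.  93.]
```

View pics/w2.png

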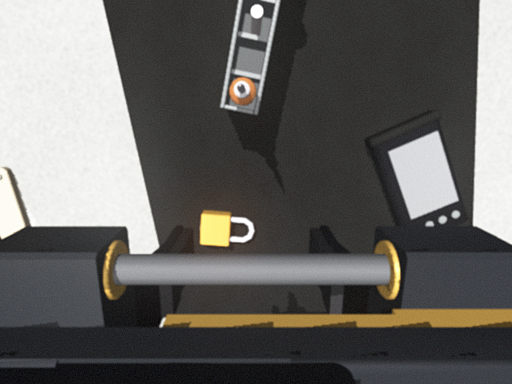

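The wrist picture shows the awl (orange guard and ferrule) at px (242,91), the follower at (257,11), and the empty pocket between them at (250,60). This agrees with the network's awl position of (0.481, 0.165). Next I tilt the tool toward +y to take the ferrule from the side.

{"fn": "arm_command", "kwargs": {
  "xyz": [
    [-0.005,0.005,-0.02],
    [-0.005,0.005,-0.03],
    [-0.005,0.005,-0.05],
    [-0.005,0.005,-0.05],
    [-0.005,0.005,-0.05],
    [-0.005,0.005,-0.05],
    [-0.005,0.005,-0.05],
    [-0.005,0.005,-0.05],
    [-0.005,0.005,-0.05],
    [-0.005,0.005,-0.05],
    [-0.005,0.005,-0.05],
    [-0.005,0.005,-0.05],
    [-0.005,0.005,-0.05],
    [-0.005,0.005,-0.05]
  ],
  "rot": [
    [0.112,-0.016,0],
    [0.225,-0.031,0],
    [0.337,-0.047,0],
    [0.45,-0.062,0],
    [0.56,-0.078,0],
    [0.674,-0.094,0],
    [0.786,-0.109,0],
    [0.9,-0.125,0],
    [1.01,-0.14,0],
    [1.123,-0.156,0],
    [1.123,-0.156,0],
    [1.123,-0.156,0],
    [1.123,-0.156,0],
    [1.123,-0.156,0]
  ]
}}

```text
time: 4.72
ee_pos: [0.473, 0.0837, 0.2836]
eef_rot: [0.636, 0.555, 0.404, -0.352]
ft_force: [-0.9, 0.4, 0.2]
width: 0.0607
grip_force: 0.0
```

```bash
cat >> h.py <<'E'
from scipy.spatial.transform import Rotation as R
def st():
    s=r.read_state(); M=R.from_quat(s["eef_rot"]).as_matrix()
    print(round(s["time"],2),"q",s["joint_positions"].round(2),"p",s["ee_pos"].round(4),"x",M[:,0].round(3),"y",M[:,1].round(3),"z",M[:,2].round(3),"F",s["ft_force"].round(1),"w",round(s["width"],4),"g",round(s["grip_force"],1)); return s
E
python3 -c "
from h import *
st()"
```

```text
4.72 q [ 0.81  0.2  -0.44  1.96 -1.    1.48  0.59] p [0.473  0.0837 0.2836] x [0.057 0.423 0.905] y [ 0.991 -0.137  0.001] z [ 0.124  0.896 -0.426] F [-0.9  0.4  0.2] w 0.0607 g 0.0
```

{"fn": "arm_command", "kwargs": {
  "xyz": [
    [0,0.02,-0.03],
    [0,0.02,-0.07],
    [0,0.02,-0.1],
    [0,0.02,-0.13],
    [0,0.02,-0.13],
    [0,0.02,-0.13],
    [0,0.02,-0.13],
    [0.003,0.038,-0.139],
    [0.005,0.056,-0.148],
    [0.008,0.075,-0.156],
    [0.01,0.092,-0.164],
    [0.01,0.092,-0.164],
    [0.01,0.092,-0.164],
    [0.01,0.092,-0.164]
  ],
  "rot": [
    [0,0,0],
    [0,0,0],
    [0,0,0],
    [0,0,0],
    [0,0,0],
    [0,0,0],
    [0,0,0],
    [0,0,0],
    [0,0,0],
    [0,0,0],
    [0,0,0],
    [0,0,0],
    [0,0,0],
    [0,0,0]
  ]
}}

```text
time: 5.88
ee_pos: [0.4837, 0.174, 0.12]
eef_rot: [0.637, 0.554, 0.405, -0.352]
ft_force: [-0.2, -0.3, 0.6]
width: 0.061
grip_force: 0.0
```

```bash
python3 - <<'E'
from h import *
st()
a=snap("scene","s3");b=snap("wrist","w3")
A=cv2.resize(a[115:265,290:440],(400,400),interpolation=cv2.INTER_CUBIC);B=cv2.resize(b,(400,300))
o=np.zeros((400,800,3),np.uint8);o[:,:400]=A;o[:300,400:]=B
cv2.imwrite("pics/g3.png",o[:,:,::-1])
E
```

```text
5.88 q [ 0.67  0.46 -0.51  2.1  -1.09  1.1   0.83] p [0.4837 0.174  0.12  ] x [0.058 0.42  0.906] y [ 0.99  -0.139  0.001] z [ 0.126  0.897 -0.424] F [-0.2 -0.3  0.6] w 0.061 g 0.0
```

View pics/g3.png

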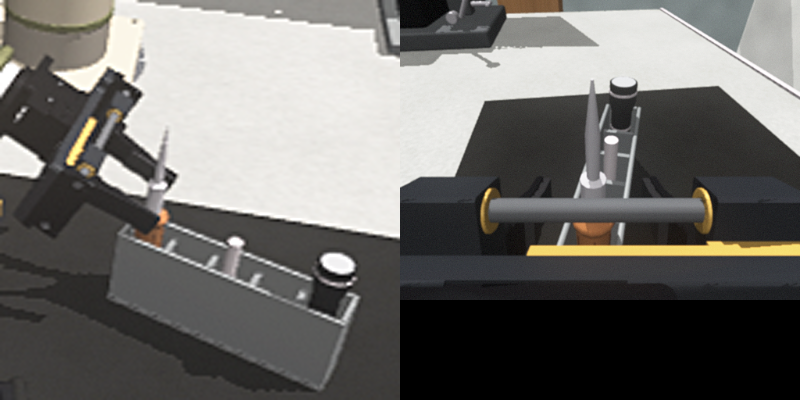

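The awl's ferrule, at crop px (155,190), sits between the open fingers above the rim, with nothing else near them. I close the gripper.

{"fn": "arm_command", "kwargs": {
  "xyz": [
    [0,0,0],
    [0,0,0],
    [0,0,0],
    [0,0,0],
    [0,0,0],
    [0,0,0],
    [0,0,0],
    [0,0,0],
    [0,0,0.02],
    [0,0,0.04]
  ],
  "rot": [
    [0,0,0],
    [0,0,0],
    [0,0,0],
    [0,0,0],
    [0,0,0],
    [0,0,0],
    [0,0,0],
    [0,0,0],
    [0,0,0],
    [0,0,0]
  ],
  "grip": 0.05,
  "squeeze": 60
}}

```text
time: 6.82
ee_pos: [0.482, 0.175, 0.1583]
eef_rot: [0.637, 0.553, 0.404, -0.354]
ft_force: [1.5, -0.1, -1.2]
width: 0.0146
grip_force: 60.0
```

{"fn": "arm_command", "kwargs": {
  "xyz": [
    [0,0,0.03],
    [0,0,0.06],
    [0,0,0.09],
    [0,0,0.12],
    [0,0,0.15],
    [0,0,0.17],
    [0,0,0.17],
    [0,0,0.17]
  ],
  "rot": [
    [0,0,0],
    [0,0,0],
    [0,0,0],
    [0,0,0],
    [0,0,0],
    [0,0,0],
    [0,0,0],
    [0,0,0]
  ]
}}

```text
time: 7.48
ee_pos: [0.4827, 0.1749, 0.3288]
eef_rot: [0.637, 0.554, 0.405, -0.352]
ft_force: [0.7, -0.9, -1.7]
width: 0.0142
grip_force: 60.0
```

```bash
python3 - <<'E'
from h import *
s=st()
for c in("scene","top","wrist"):
  snap(c,c[0]+"4")
  for l in("awl","awl_point","awl_balance"): find(l,c)
E
```

```text
7.48 q [ 0.72  0.09 -0.53  1.97 -1.11  1.4   0.45] p [0.4827 0.1749 0.3288] x [0.059 0.42  0.905] y [ 0.99  -0.138  0.   ] z [ 0.125  0.897 -0.424] F [ 0.7 -0.9 -1.7] w 0.0142 g 60.0
scene spot_point awl 0.8 [0.482 0.167 0.213] [353. 159.]
scene spot_point awl_point 0.76 [0.484 0.169 0.417] [370.  75.]
scene spot_point awl_point 0.41 [0.478 0.166 0.214] [353. 158.]
scene spot_point awl_balance 0.68 [0.479 0.168 0.291] [359. 129.]
top spot_point awl 0.52 [0.479 0.163 0.215] [175. 221.]
top spot_point awl_point 0.56 [0.477 0.167 0.417] [151. 205.]
top spot_point awl_balance 0.58 [0.483 0.17  0.288] [165. 214.]
wrist spot_point awl_point 0.64 [0.482 0.168 0.417] [246.  83.]
wrist spot_point awl_balance 0.92 [0.485 0.167 0.29 ] [254. 298.]
```

{"fn": "arm_command", "kwargs": {
  "xyz": [
    [0,0,0],
    [0,-0.02,0],
    [0.002,-0.05,0],
    [0.005,-0.08,0],
    [0.008,-0.11,0],
    [0.01,-0.14,0],
    [0.012,-0.17,0],
    [0.015,-0.2,-0.01],
    [0.018,-0.23,-0.02],
    [0.02,-0.26,-0.03],
    [0.022,-0.29,-0.04],
    [0.025,-0.32,-0.04],
    [0.029,-0.352,-0.04],
    [0.029,-0.352,-0.04],
    [0.029,-0.352,-0.04],
    [0.029,-0.352,-0.04],
    [0.029,-0.352,-0.04],
    [0.029,-0.352,-0.04]
  ],
  "rot": [
    [-0.1,0.014,0],
    [-0.2,0.028,0],
    [-0.3,0.042,0],
    [-0.4,0.056,0],
    [-0.5,0.07,0],
    [-0.6,0.084,0],
    [-0.7,0.098,0],
    [-0.8,0.112,0],
    [-0.9,0.125,0],
    [-1.0,0.14,0],
    [-1.1,0.153,0],
    [-1.2,0.167,0],
    [-1.3,0.181,0],
    [-1.4,0.195,0],
    [-1.5,0.209,0],
    [-1.556,0.217,0],
    [-1.556,0.217,0],
    [-1.556,0.217,0]
  ]
}}

```text
time: 9.58
ee_pos: [0.5117, -0.1762, 0.288]
eef_rot: [0.737, 0.641, -0.163, 0.141]
ft_force: [-0.4, 0.3, -1.4]
width: 0.0144
grip_force: 60.0
```

```bash
python3 - <<'E'
from h import *
s=st()
for c in("scene","top","wrist"):
  snap(c,c[0]+"5")
  for l in("awl","awl_point","awl_balance","clip_seat","clip"): find(l,c)
E
```

```text
9.58 q [ 0.46  0.15 -0.54  1.63  0.5   1.49 -0.29] p [ 0.5117 -0.1762  0.288 ] x [ 0.125  0.898 -0.421] y [ 0.99  -0.138 -0.001] z [-0.059 -0.417 -0.907] F [-0.4  0.3 -1.4] w 0.0144 g 60.0
scene spot_point awl 0.8 [ 0.496 -0.287  0.293] [171. 107.]
scene spot_point awl_point 0.63 [ 0.523 -0.089  0.299] [244. 120.]
scene spot_point awl_balance 0.83 [ 0.507 -0.216  0.3  ] [195. 110.]
scene spot_point clip_seat 0.96 [ 0.432 -0.429  0.089] [146. 156.]
scene spot_point clip_seat 0.6 [ 0.509 -0.211  0.072] [205. 187.]
scene spot_point clip_seat 0.58 [ 0.624 -0.308  0.089] [151. 201.]
scene spot_point clip 0.97 [ 0.626 -0.306  0.005] [157. 226.]
scene spot_point clip 0.92 [ 0.511 -0.208 -0.002] [207. 208.]
scene spot_point clip 0.81 [ 0.429 -0.423  0.003] [153. 179.]
top spot_point awl 0.64 [ 0.497 -0.293  0.297] [364. 214.]
top spot_point clip_seat 0.64 [ 0.629 -0.306  0.096] [350. 181.]
top spot_point clip_seat 0.63 [ 0.435 -0.423  0.09 ] [392. 250.]
top spot_point clip_seat 0.48 [ 0.51  -0.213  0.067] [316. 223.]
top spot_point clip 0.81 [ 0.429 -0.426  0.004] [384. 255.]
top spot_point clip 0.79 [ 0.625 -0.305  0.002] [343. 190.]
top spot_point clip 0.66 [ 0.504 -0.212  0.004] [313. 228.]
wrist spot_point awl_point 0.78 [ 0.528 -0.091  0.3  ] [258.  92.]
wrist spot_point awl_balance 0.75 [ 0.51  -0.219  0.296] [256. 302.]
wrist spot_point clip_seat 0.86 [ 0.627 -0.308  0.091] [360. 185.]
wrist spot_point clip_seat 0.85 [ 0.504 -0.215  0.071] [247. 120.]
wrist spot_point clip 0.96 [ 0.507 -0.213 -0.002] [250.  92.]
wrist spot_point clip 0.78 [ 0.626 -0.304  0.002] [343. 144.]
wrist spot_point clip 0.76 [ 0.433 -0.43  -0.   ] [225. 221.]
```

View pics/s5.png

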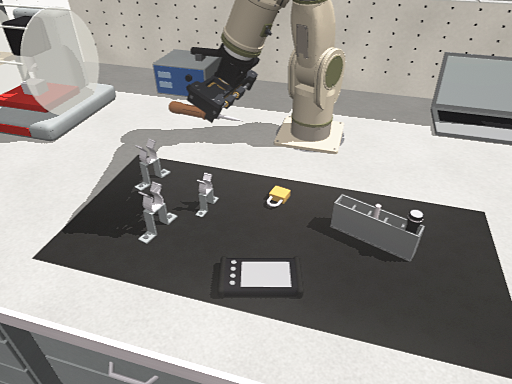

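Picture: the awl is level in the gripper, handle at px (190,110) toward -y and point to +y, directly above the small clip at (205,190). Heights agree (0.297). I lower it.

{"fn": "arm_command", "kwargs": {
  "xyz": [
    [0,0,-0.035],
    [0,0,-0.07],
    [0,0,-0.105],
    [0,0,-0.14],
    [0,0,-0.165],
    [0,0,-0.172],
    [0,0,-0.18],
    [0,0,-0.188],
    [0,0,-0.195],
    [0,0,-0.195]
  ],
  "rot": [
    [0,0,0],
    [0,0,0],
    [0,0,0],
    [0,0,0],
    [0,0,0],
    [0,0,0],
    [0,0,0],
    [0,0,0],
    [0,0,0],
    [0,0,0]
  ]
}}

```text
time: 11.32
ee_pos: [0.5117, -0.1771, 0.0933]
eef_rot: [0.737, 0.64, -0.164, 0.142]
ft_force: [-1.3, 0.7, -2.0]
width: 0.0145
grip_force: 60.0
```

```bash
python3 - <<'E'
from h import *
s=st(); print(s["torque"])
for c in("scene","wrist"):
  snap(c,c[0]+"6")
  for l in("awl","awl_point","awl_balance"): find(l,c)
a=cv2.imread("pics/s6.png");b=cv2.imread("pics/w6.png")
o=np.zeros((400,800,3),np.uint8);o[:,:400]=cv2.resize(a[130:230,160:260],(400,400),interpolation=cv2.INTER_CUBIC);o[:300,400:]=cv2.resize(b,(400,300))
cv2.imwrite("pics/c6.png",o)
E
```

```text
11.32 q [ 0.42  0.34 -0.52  1.86  0.65  1.18 -0.53] p [ 0.5117 -0.1771  0.0933] x [ 0.127  0.897 -0.423] y [ 0.99 -0.14  0.  ] z [-0.059 -0.419 -0.906] F [-1.3  0.7 -2. ] w 0.0145 g 60.0
[ 0.64452275 -0.15991203 -0.01581102]
scene spot_point awl 0.72 [ 0.493 -0.286  0.099] [181. 171.]
scene spot_point awl_point 0.57 [ 0.526 -0.092  0.104] [244. 188.]
scene spot_point awl_balance 0.6 [ 0.507 -0.218  0.106] [202. 176.]
wrist spot_point awl_point 0.65 [ 0.524 -0.091  0.105] [248.  94.]
wrist spot_point awl_balance 0.78 [ 0.514 -0.218  0.1  ] [261. 299.]
```

View pics/c6.png

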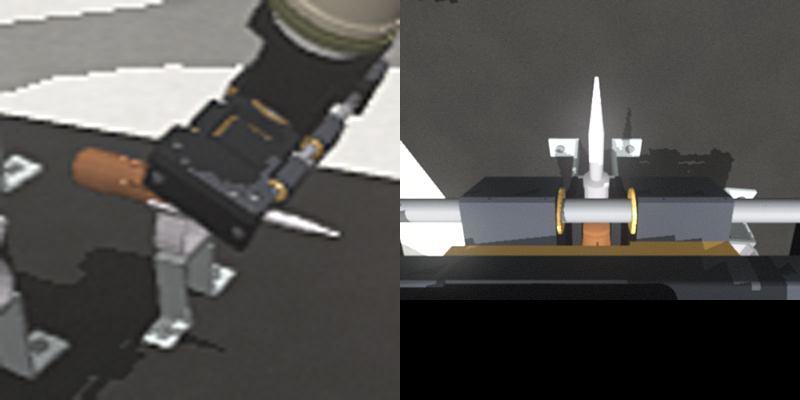

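The handle is over the clip: in the wrist view the feet are centred on the awl's axis, at crop px (596,150) against the awl at 597. I press down.

{"fn": "arm_command", "kwargs": {
  "xyz": [
    [0,0,-0.005],
    [0,0,-0.01],
    [0,0,-0.014],
    [0,0,-0.018],
    [0,0,-0.022],
    [0,0,-0.026],
    [0,0,-0.029],
    [0,0,-0.032],
    [0,0,-0.032],
    [0,0,-0.032]
  ],
  "rot": [
    [0,0,0],
    [0,0,0],
    [0,0,0],
    [0,0,0],
    [0,0,0],
    [0,0,0],
    [0,0,0],
    [0,0,0],
    [0,0,0],
    [0,0,0]
  ]
}}

```text
time: 12.55
ee_pos: [0.5116, -0.177, 0.0614]
eef_rot: [0.737, 0.64, -0.164, 0.142]
ft_force: [1.0, 0.1, -1.2]
width: 0.0147
grip_force: 60.0
```

```bash
python3 - <<'E'
from h import *
s=st(); print(s["torque"])
for c in("scene","wrist"):
  snap(c,c[0]+"7")
  for l in("awl","awl_point","awl_balance"): find(l,c)
E
```

```text
12.55 q [ 0.41  0.38 -0.51  1.88  0.68  1.14 -0.58] p [ 0.5116 -0.177   0.0614] x [ 0.127  0.897 -0.423] y [ 0.99 -0.14  0.  ] z [-0.059 -0.419 -0.906] F [ 1.   0.1 -1.2] w 0.0147 g 60.0
[ 0.68945252 -0.130879    0.05029555]
scene spot_point awl 0.76 [ 0.493 -0.289  0.068] [181. 180.]
scene spot_point awl_point 0.75 [ 0.525 -0.09   0.073] [245. 198.]
scene spot_point awl_balance 0.66 [ 0.505 -0.218  0.074] [203. 185.]
wrist spot_point awl_balance 0.58 [ 0.513 -0.217  0.065] [260. 295.]
```

{"fn": "arm_command", "kwargs": {
  "xyz": [
    [0,0,-0.001],
    [0,0,-0.002],
    [0,0,-0.003],
    [0,0,-0.003]
  ],
  "rot": [
    [0,0,0],
    [0,0,0],
    [0,0,0],
    [0,0,0]
  ]
}}

```text
time: 13.28
ee_pos: [0.5121, -0.1768, 0.0596]
eef_rot: [0.737, 0.64, -0.164, 0.143]
ft_force: [-3.2, 3.1, 10.7]
width: 0.0146
grip_force: 60.0
```

10.7 N upward shows it on the bottom of the clip. I ease off, release, and back away.

{"fn": "arm_command", "kwargs": {
  "xyz": [
    [0,0,0.002],
    [0,0,0.002],
    [0,0,0.002],
    [0,0,0.002],
    [0,0,0.002],
    [0,0,0.002],
    [0,0,0.002],
    [0,0,0.002],
    [0.001,0.01,0.022],
    [0.003,0.02,0.044],
    [0.005,0.032,0.066],
    [0.006,0.042,0.1],
    [0.006,0.042,0.14],
    [0.006,0.042,0.14],
    [0.006,0.042,0.14]
  ],
  "rot": [
    [0,0,0],
    [0,0,0],
    [0,0,0],
    [0,0,0],
    [0,0,0],
    [0,0,0],
    [0,0,0],
    [0,0,0],
    [0,0,0],
    [0,0,0],
    [0,0,0],
    [0,0,0],
    [0,0,0],
    [0,0,0],
    [0,0,0]
  ],
  "grip": 0.6
}}

```text
time: 14.53
ee_pos: [0.5189, -0.1349, 0.2008]
eef_rot: [0.737, 0.64, -0.162, 0.144]
ft_force: [-2.0, 0.2, -1.5]
width: 0.0522
grip_force: 0.0
```

```bash
python3 - <<'E'
from h import *
s=st()
for c in("scene","top","wrist"):
  snap(c,c[0]+"8")
  for l in("awl","awl_point","awl_balance","clip"): find(l,c)
a=cv2.imread("pics/s8.png");b=cv2.imread("pics/w8.png")
o=np.zeros((400,800,3),np.uint8);o[:,:400]=cv2.resize(a[130:230,160:260],(400,400),interpolation=cv2.INTER_CUBIC);o[:300,400:]=cv2.resize(b,(400,300))
cv2.imwrite("pics/c8.png",o)
E
```

```text
14.53 q [ 0.39  0.23 -0.57  1.74  0.55  1.38 -0.47] p [ 0.5189 -0.1349  0.2008] x [ 0.129  0.897 -0.423] y [ 0.99  -0.14   0.005] z [-0.055 -0.42  -0.906] F [-2.   0.2 -1.5] w 0.0522 g 0.0
scene spot_point awl 0.76 [ 0.494 -0.288  0.069] [181. 180.]
scene spot_point awl_point 0.7 [ 0.525 -0.089  0.071] [245. 198.]
scene spot_point awl_point 0.67 [ 0.508 -0.214  0.069] [204. 187.]
scene spot_point awl_balance 0.87 [ 0.506 -0.216  0.073] [203. 186.]
scene spot_point clip 0.85 [ 0.511 -0.207 -0.003] [208. 208.]
scene spot_point clip 0.81 [ 0.428 -0.424  0.004] [153. 178.]
scene spot_point clip 0.71 [ 0.625 -0.3    0.004] [159. 227.]
top spot_point awl 0.78 [ 0.492 -0.293  0.071] [344. 229.]
top spot_point awl_point 0.46 [ 0.502 -0.211 -0.   ] [312. 228.]
top spot_point awl_balance 0.94 [ 0.51  -0.213  0.069] [316. 222.]
top spot_point clip 0.79 [ 0.431 -0.429  0.002] [384. 254.]
top spot_point clip 0.6 [ 0.505 -0.211  0.001] [312. 227.]
top spot_point clip 0.57 [ 0.624 -0.306 -0.002] [343. 191.]
wrist spot_point awl 0.86 [ 0.499 -0.291  0.068] [252. 252.]
wrist spot_point awl_point 0.71 [ 0.528 -0.092  0.072] [255.  75.]
wrist spot_point clip 0.67 [ 0.625 -0.306  0.001] [351. 210.]
```

View pics/c8.png

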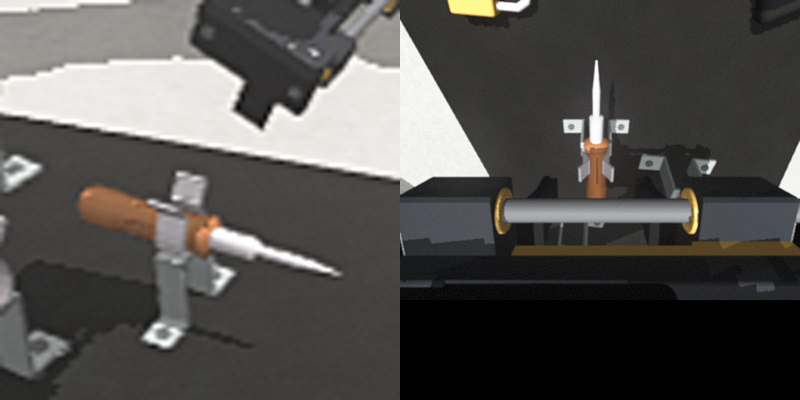

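```bash
python3 - <<'E'
from h import *
print("wrist feet", ray("wrist",324,209,.003).round(3), ray("wrist",390,215,.003).round(3), "own", ray("wrist",220,162,.003).round(3), ray("wrist",283,162,.003).round(3))
print("butt/handle", ray("wrist",252,180,.071).round(4))
a=cv2.imread("pics/s8.png");b=cv2.imread("pics/t8.png")
o=np.zeros((500,800,3),np.uint8);o[:,:400]=cv2.resize(a[165:245,130:194],(400,500),interpolation=cv2.INTER_CUBIC);o[:,400:]=cv2.resize(b[160:240,304:368],(400,500),interpolation=cv2.INTER_CUBIC)
cv2.imwrite("pics/c9.png",o)
E
```

```text
wrist feet [ 0.59  -0.298  0.003] [ 0.675 -0.32   0.003] own [ 0.473 -0.209  0.003] [ 0.544 -0.219  0.003]
butt/handle [ 0.5127 -0.1881  0.071 ]
```

View pics/c9.png

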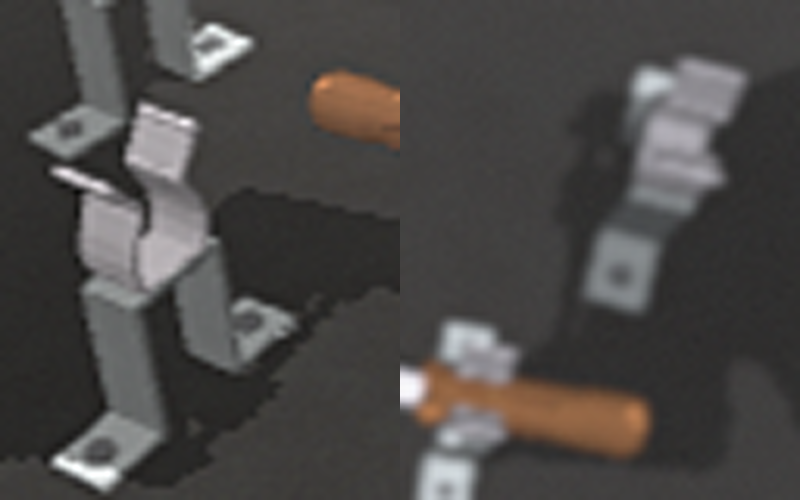

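The awl lies home in the small clip. Crop: handle from px (325,95), level at z 0.071. The larger clip's near arm clears the gripper body by about 10 mm, so a 20° tilt is acceptable. I move to hover over the butt side.

{"fn": "arm_command", "kwargs": {
  "xyz": [
    [-0.002,-0.01,0.02],
    [-0.004,-0.03,0.02],
    [-0.006,-0.05,0.02],
    [-0.01,-0.07,0.02],
    [-0.013,-0.09,0.01],
    [-0.016,-0.1045,0],
    [-0.016,-0.1045,-0.01],
    [-0.016,-0.1045,-0.024],
    [-0.016,-0.1045,-0.024],
    [-0.016,-0.1045,-0.024],
    [-0.016,-0.1045,-0.024]
  ],
  "rot": [
    [0.1,-0.014,0],
    [0.2,-0.028,0],
    [0.3,-0.042,0],
    [0.4,-0.056,0],
    [0.5,-0.07,0],
    [0.6,-0.083,0],
    [0.7,-0.097,0],
    [0.775,-0.108,0],
    [0.775,-0.108,0],
    [0.775,-0.108,0],
    [0.775,-0.108,0]
  ]
}}

```text
time: 16.2
ee_pos: [0.5024, -0.2384, 0.1755]
eef_rot: [0.743, 0.647, 0.129, -0.112]
ft_force: [0.3, -0.2, 0.0]
width: 0.052
grip_force: 0.0
```

```bash
python3 - <<'E'
from h import *
s=st()
for c in("scene","wrist"):
  snap(c,c[0]+"10")
  for l in("awl","awl_point","awl_balance"): find(l,c)
E
```

```text
16.2 q [ 0.91  0.36 -0.44  1.59 -0.17  1.34  0.4 ] p [ 0.5024 -0.2384  0.1755] x [0.13  0.933 0.337] y [ 0.991 -0.137 -0.   ] z [ 0.046  0.333 -0.942] F [ 0.3 -0.2  0. ] w 0.052 g 0.0
scene spot_point awl 0.8 [ 0.495 -0.287  0.068] [181. 180.]
scene spot_point awl_balance 0.68 [ 0.506 -0.218  0.073] [203. 185.]
scene spot_point awl_balance 0.16 [ 0.492 -0.288  0.068] [182. 180.]
wrist spot_point awl 0.66 [ 0.496 -0.292  0.067] [251. 300.]
wrist spot_point awl_point 0.87 [ 0.525 -0.093  0.068] [252.  69.]
wrist spot_point awl_balance 0.76 [ 0.509 -0.217  0.066] [254. 210.]
```

{"fn": "arm_command", "kwargs": {
  "xyz": [
    [0,-0.001,-0.025],
    [0,-0.001,-0.05],
    [0,-0.001,-0.07],
    [0,-0.001,-0.085],
    [0,-0.001,-0.1],
    [0,-0.001,-0.11],
    [0,-0.001,-0.1185],
    [0,-0.001,-0.1185]
  ],
  "rot": [
    [0,0,0],
    [0,0,0],
    [0,0,0],
    [0,0,0],
    [0,0,0],
    [0,0,0],
    [0,0,0],
    [0,0,0]
  ]
}}

```text
time: 17.27
ee_pos: [0.501, -0.2402, 0.0547]
eef_rot: [0.744, 0.646, 0.129, -0.114]
ft_force: [-0.6, -0.1, -0.3]
width: 0.0521
grip_force: 0.0
```

No contact force. I close on the handle.

{"fn": "arm_command", "kwargs": {
  "xyz": [
    [0,0,0.001],
    [0,0,0.001],
    [0,0,0.001],
    [0,0,0.001],
    [0,0,0.001],
    [0,0,0.001],
    [0,0,0.001],
    [0,0,0.001]
  ],
  "rot": [
    [0,0,0],
    [0,0,0],
    [0,0,0],
    [0,0,0],
    [0,0,0],
    [0,0,0],
    [0,0,0],
    [0,0,0]
  ],
  "grip": 0.1,
  "squeeze": 60
}}

```text
time: 17.93
ee_pos: [0.5019, -0.2408, 0.0573]
eef_rot: [0.744, 0.646, 0.129, -0.113]
ft_force: [0.9, -0.2, 1.9]
width: 0.025
grip_force: 60.0
```

{"fn": "arm_command", "kwargs": {
  "xyz": [
    [0,0,0.004],
    [0,0,0.008],
    [0,0,0.012],
    [0,0,0.016],
    [0,0,0.022],
    [0,0,0.03],
    [0,0,0.045],
    [0,0,0.06],
    [0,0,0.08],
    [0,0,0.1],
    [0,0,0.13],
    [0,0,0.16],
    [0,0,0.2],
    [0,0,0.22],
    [0,0,0.22],
    [0,0,0.22]
  ],
  "rot": [
    [0,0,0],
    [0,0,0],
    [0,0,0],
    [0,0,0],
    [0,0,0],
    [0,0,0],
    [0,0,0],
    [0,0,0],
    [0,0,0],
    [0,0,0],
    [0,0,0],
    [0,0,0],
    [0,0,0],
    [0,0,0],
    [0,0,0],
    [0,0,0]
  ]
}}

```text
time: 19.27
ee_pos: [0.5021, -0.2406, 0.2788]
eef_rot: [0.744, 0.646, 0.13, -0.112]
ft_force: [-0.1, 0.4, -2.8]
width: 0.0246
grip_force: 60.0
```

```bash
python3 - <<'E'
from h import *
s=st()
for c in("scene","top","wrist"):
  snap(c,c[0]+"11")
  for l in("awl","awl_point","awl_balance"): find(l,c)
E
```

```text
19.27 q [ 0.91  0.3  -0.44  1.45 -0.2   1.54  0.36] p [ 0.5021 -0.2406  0.2788] x [0.131 0.932 0.337] y [ 0.99  -0.139  0.002] z [ 0.048  0.333 -0.942] F [-0.1  0.4 -2.8] w 0.0246 g 60.0
scene spot_point awl 0.57 [ 0.494 -0.285  0.289] [172. 108.]
scene spot_point awl_point 0.71 [ 0.527 -0.091  0.294] [243. 123.]
scene spot_point awl_balance 0.64 [ 0.505 -0.214  0.294] [196. 112.]
top spot_point awl_point 0.95 [ 0.518 -0.091  0.293] [277. 202.]
top spot_point awl_point 0.7 [ 0.509 -0.215  0.07 ] [317. 223.]
top spot_point awl_balance 0.79 [ 0.505 -0.215  0.288] [330. 210.]
top spot_point awl_balance 0.31 [ 0.518 -0.092  0.293] [278. 203.]
wrist spot_point awl_balance 0.86 [ 0.511 -0.216  0.29 ] [260. 194.]
```

The awl is out of the clip, still level and without slip. I turn it point down while moving to its own, now empty, end pocket.

{"fn": "arm_command", "kwargs": {
  "xyz": [
    [0,0,0.01],
    [0,0.02,0.02],
    [0,0.05,0.03],
    [-0.003,0.08,0.04],
    [-0.006,0.11,0.04],
    [-0.009,0.14,0.04],
    [-0.011,0.17,0.04],
    [-0.013,0.2,0.04],
    [-0.015,0.23,0.04],
    [-0.017,0.26,0.04],
    [-0.019,0.29,0.04],
    [-0.02,0.32,0.04],
    [-0.021,0.35,0.04],
    [-0.0225,0.38,0.04],
    [-0.0225,0.3926,0.04],
    [-0.0225,0.3926,0.04],
    [-0.0225,0.3926,0.04],
    [-0.0225,0.3926,0.04],
    [-0.0225,0.3926,0.04]
  ],
  "rot": [
    [-0.1,0.014,0],
    [-0.2,0.028,0],
    [-0.3,0.042,0],
    [-0.4,0.056,0],
    [-0.5,0.07,0],
    [-0.6,0.084,0],
    [-0.7,0.098,0],
    [-0.8,0.112,0],
    [-0.9,0.125,0],
    [-1.0,0.14,0],
    [-1.1,0.153,0],
    [-1.2,0.167,0],
    [-1.3,0.181,0],
    [-1.4,0.195,0],
    [-1.5,0.209,0],
    [-1.556,0.217,0],
    [-1.556,0.217,0],
    [-1.556,0.217,0],
    [-1.556,0.217,0]
  ]
}}

```text
time: 21.45
ee_pos: [0.4821, 0.1418, 0.3071]
eef_rot: [0.63, 0.554, -0.42, 0.345]
ft_force: [0.8, -1.2, -4.0]
width: 0.0245
grip_force: 60.0
```

```bash
python3 - <<'E'
from h import *
s=st()
for c in("scene","top","wrist"):
  snap(c,c[0]+"12")
  for l in("awl","awl_point","awl_balance","caddy","follower","torch"): find(l,c)
a=cv2.imread("pics/s12.png");b=cv2.imread("pics/w12.png")
o=np.zeros((400,800,3),np.uint8);o[:,:400]=cv2.resize(a[65:265,290:490],(400,400),interpolation=cv2.INTER_CUBIC);o[:300,400:]=cv2.resize(b,(400,300))
cv2.imwrite("pics/c12.png",o)
E
```

```text
21.45 q [-1.    0.6   0.33  1.38  0.59  2.05 -0.73] p [0.4821 0.1418 0.3071] x [ 0.032  0.408 -0.912] y [ 0.989 -0.147 -0.031] z [-0.147 -0.901 -0.408] F [ 0.8 -1.2 -4. ] w 0.0245 g 60.0
scene spot_point awl 0.84 [0.483 0.151 0.356] [356. 102.]
scene spot_point awl 0.68 [ 0.408 -0.026 -0.001] [277. 197.]
scene spot_point awl_point 0.66 [0.482 0.172 0.162] [352. 177.]
scene spot_point awl_balance 0.88 [0.485 0.152 0.286] [351. 131.]
scene spot_point caddy 0.61 [0.51  0.247 0.001] [371. 238.]
scene spot_point follower 0.34 [ 0.406 -0.025 -0.002] [278. 197.]
scene spot_point follower 0.16 [ 0.508 -0.208 -0.002] [208. 208.]
top spot_point awl 0.51 [0.485 0.146 0.359] [168. 207.]
top spot_point awl 0.34 [0.718 0.004 0.005] [245. 159.]
top spot_point awl_point 0.71 [0.478 0.165 0.164] [178. 224.]
top spot_point awl_balance 0.7 [0.487 0.159 0.282] [170. 213.]
top spot_point awl_balance 0.7 [0.718 0.004 0.002] [245. 159.]
top spot_point caddy 0.77 [ 0.506  0.248 -0.002] [164. 222.]
top spot_point caddy 0.62 [0.485 0.155 0.282] [172. 214.]
top spot_point caddy 0.54 [ 0.507 -0.216  0.07 ] [317. 223.]
top spot_point torch 0.66 [0.486 0.155 0.283] [172. 213.]
wrist spot_point awl 0.26 [ 0.506 -0.215  0.075] [300. 111.]
wrist spot_point awl_balance 0.65 [0.489 0.155 0.278] [259. 189.]
```

View pics/c12.png

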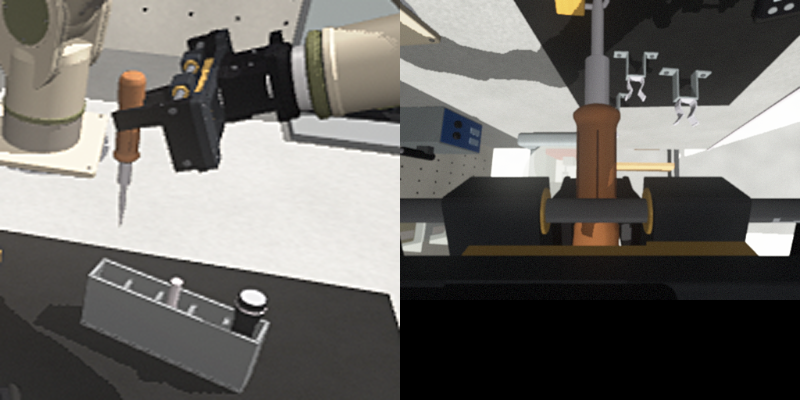

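Picture: the awl hangs point down at crop px (123,222), above the empty end pocket at (100,270). It leans about 5° because joint 6 is at its limit. I back the tilt off a little and check before lowering.

{"fn": "arm_command", "kwargs": {
  "xyz": [
    [0,-0.005,-0.01],
    [-0.002,-0.01,-0.02],
    [-0.003,-0.017,-0.03],
    [-0.003,-0.017,-0.035],
    [-0.003,-0.017,-0.035],
    [-0.003,-0.017,-0.035]
  ],
  "rot": [
    [0.05,-0.007,0],
    [0.1,-0.014,0],
    [0.15,-0.021,0],
    [0.158,-0.022,0],
    [0.158,-0.022,0],
    [0.158,-0.022,0]
  ]
}}

```text
time: 23.0
ee_pos: [0.4789, 0.1246, 0.2719]
eef_rot: [0.659, 0.582, -0.369, 0.301]
ft_force: [-0.8, -0.5, -1.6]
width: 0.0249
grip_force: 60.0
```

```bash
cat >> h.py <<'E'
def tip(s):
    M=R.from_quat(s["eef_rot"]).as_matrix(); d=.941*M[:,0]+.337*M[:,2]
    p=s["ee_pos"]-.0145*M[:,2]; print("tip",(p+.153*d).round(4),"butt",(p-.045*d).round(4),"lean",np.degrees(np.arccos(-d[2])).round(1))
E
python3 -c "
from h import *
tip(st())
snap('scene','s13');find('awl_point','scene');find('awl','scene')
snap('top','t13');find('awl_point','top')"
```

```text
23.0 q [-0.96  0.52  0.31  1.47  0.51  1.92 -0.77] p [0.4789 0.1246 0.2719] x [ 0.049  0.546 -0.837] y [ 0.989 -0.141 -0.034] z [-0.136 -0.826 -0.547] F [-0.8 -0.5 -1.6] w 0.0249 g 60.0
tip [0.4809 0.1725 0.1312] butt [0.4809 0.126  0.3235] lean 13.7
scene spot_point awl_point 0.86 [0.487 0.175 0.133] [351. 188.]
scene spot_point awl 0.71 [0.481 0.127 0.322] [343. 114.]
```

{"fn": "arm_command", "kwargs": {
  "xyz": [
    [0,0.005,0],
    [-0.001,0.01,0],
    [-0.001,0.01,0],
    [-0.001,0.01,-0.015],
    [-0.001,0.01,-0.03],
    [-0.001,0.01,-0.03],
    [-0.001,0.01,-0.03]
  ],
  "rot": [
    [-0.04,0.006,0],
    [-0.08,0.011,0],
    [-0.08,0.011,0],
    [-0.08,0.011,0],
    [-0.08,0.011,0],
    [-0.08,0.011,0],
    [-0.08,0.011,0]
  ]
}}

```text
time: 23.83
ee_pos: [0.4777, 0.1335, 0.241]
eef_rot: [0.645, 0.569, -0.396, 0.323]
ft_force: [-0.7, 0.0, -0.4]
width: 0.0245
grip_force: 60.0
```

```bash
python3 -c "
from h import *
tip(st())
for c in('scene','top'):
  snap(c,c[0]+'14');find('awl_point',c);find('awl',c);find('caddy',c)"
```

```text
23.83 q [-0.98  0.6   0.31  1.47  0.52  1.92 -0.81] p [0.4777 0.1335 0.241 ] x [ 0.04   0.477 -0.878] y [ 0.989 -0.145 -0.034] z [-0.143 -0.867 -0.478] F [-0.7  0.  -0.4] w 0.0245 g 60.0
tip [0.4781 0.1701 0.097 ] butt [0.4803 0.139  0.2924] lean 9.2
scene spot_point awl_point 0.61 [0.479 0.17  0.095] [347. 197.]
scene spot_point awl 0.92 [0.48  0.14  0.288] [346. 129.]
scene spot_point awl 0.4 [0.723 0.006 0.   ] [259. 281.]
scene spot_point caddy 0.84 [0.506 0.248 0.001] [371. 237.]
top spot_point awl 0.61 [0.478 0.137 0.295] [179. 216.]
top spot_point caddy 0.74 [0.506 0.245 0.002] [164. 221.]
```

{"fn": "arm_command", "kwargs": {
  "xyz": [
    [0.002,0.002,-0.012],
    [0.002,0.005,-0.025],
    [0.002,0.007,-0.037],
    [0.002,0.007,-0.05],
    [0.002,0.007,-0.06],
    [0.002,0.007,-0.07],
    [0.002,0.007,-0.078],
    [0.002,0.007,-0.083],
    [0.002,0.007,-0.083],
    [0.002,0.007,-0.083]
  ],
  "rot": [
    [-0.02,0.003,0],
    [-0.04,0.006,0],
    [-0.05,0.007,0],
    [-0.05,0.007,0],
    [-0.05,0.007,0],
    [-0.05,0.007,0],
    [-0.05,0.007,0],
    [-0.05,0.007,0],
    [-0.05,0.007,0],
    [-0.05,0.007,0]
  ]
}}

```text
time: 25.07
ee_pos: [0.4801, 0.1411, 0.159]
eef_rot: [0.635, 0.56, -0.411, 0.337]
ft_force: [0.1, -0.2, -1.8]
width: 0.0247
grip_force: 60.0
```

```bash
python3 -c "
from h import *
tip(st())
for c in('scene','top'):
  snap(c,c[0]+'15');find('awl_balance',c);find('awl',c)
a=cv2.imread('pics/s15.png');b=cv2.imread('pics/t15.png')
o=np.zeros((400,800,3),np.uint8);o[:,:400]=cv2.resize(a[100:260,290:450],(400,400),interpolation=cv2.INTER_CUBIC);o[:,400:]=cv2.resize(b[150:270,100:220],(400,400),interpolation=cv2.INTER_CUBIC)
cv2.imwrite('pics/c15.png',o)"
```

```text
25.07 q [-0.97  0.74  0.29  1.48  0.49  1.84 -0.89] p [0.4801 0.1411 0.159 ] x [ 0.035  0.434 -0.9  ] y [ 0.989 -0.146 -0.032] z [-0.145 -0.889 -0.434] F [ 0.1 -0.2 -1.8] w 0.0247 g 60.0
tip [0.4797 0.1706 0.0133] butt [0.483  0.1491 0.21  ] lean 6.6
scene spot_point awl_balance 0.85 [0.481 0.155 0.138] [344. 184.]
scene spot_point awl 0.93 [0.481 0.152 0.209] [346. 159.]
top spot_point awl_balance 0.69 [0.483 0.158 0.136] [183. 223.]
top spot_point awl 0.68 [0.48  0.146 0.213] [182. 220.]
```

View pics/c15.png

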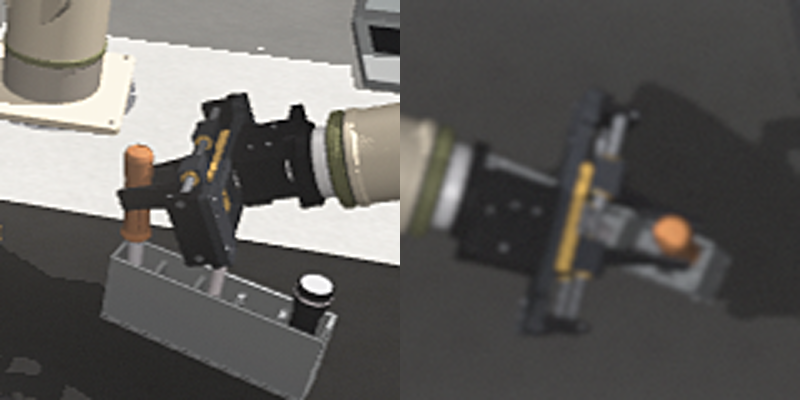

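The awl is inside the end pocket, its shank at crop px (135,250) below the rim, and the body clears the follower. I make the last few millimetres down to the floor.

{"fn": "arm_command", "kwargs": {
  "xyz": [
    [0,0,-0.002],
    [0,0,-0.004],
    [0,0,-0.006],
    [0,0,-0.008],
    [0,0,-0.008]
  ],
  "rot": [
    [0,0,0],
    [0,0,0],
    [0,0,0],
    [0,0,0],
    [0,0,0]
  ]
}}

```text
time: 25.78
ee_pos: [0.48, 0.1409, 0.151]
eef_rot: [0.635, 0.56, -0.412, 0.337]
ft_force: [-0.1, -0.7, 3.0]
width: 0.0249
grip_force: 60.0
```

{"fn": "arm_command", "kwargs": {
  "xyz": [
    [0,-0.003,-0.0005],
    [-0.001,-0.006,-0.001],
    [-0.001,-0.009,-0.001],
    [-0.001,-0.009,-0.001]
  ],
  "rot": [
    [0.02,-0.003,0],
    [0.04,-0.005,0],
    [0.06,-0.008,0],
    [0.06,-0.008,0]
  ],
  "squeeze": 15
}}

```text
time: 26.12
ee_pos: [0.4794, 0.1313, 0.1504]
eef_rot: [0.648, 0.571, -0.391, 0.319]
ft_force: [0.4, -0.4, -1.2]
width: 0.0256
grip_force: 15.0
```

```bash
python3 -c "
from h import *
tip(st())"
```

```text
26.12 q [-0.96  0.7   0.29  1.52  0.47  1.78 -0.89] p [0.4794 0.1313 0.1504] x [ 0.044  0.49  -0.871] y [ 0.989 -0.145 -0.032] z [-0.142 -0.86  -0.491] F [ 0.4 -0.4 -1.2] w 0.0256 g 15.0
tip [0.4805 0.1699 0.0069] butt [0.4818 0.136  0.2019] lean 10.0
```

Now at 10° lean against the rim, tip at the floor. I lower the squeeze, then release.

{"fn": "arm_command", "kwargs": {
  "xyz": [
    [0,0,-0.001],
    [0,0,-0.001],
    [0,0,-0.001]
  ],
  "rot": [
    [0,0,0],
    [0,0,0],
    [0,0,0]
  ],
  "squeeze": 3
}}

```text
time: 26.37
ee_pos: [0.4791, 0.1322, 0.1489]
eef_rot: [0.647, 0.571, -0.392, 0.32]
ft_force: [-0.2, -1.1, 2.0]
width: 0.0263
grip_force: 3.0
```

{"fn": "arm_command", "kwargs": {
  "xyz": [
    [0,0,0],
    [0,0,0],
    [0,0,0],
    [0,0,0],
    [0,0,0],
    [0,0,0]
  ],
  "rot": [
    [0,0,0],
    [0,0,0],
    [0,0,0],
    [0,0,0],
    [0,0,0],
    [0,0,0]
  ],
  "grip": 0.65
}}

```text
time: 26.87
ee_pos: [0.479, 0.1322, 0.1488]
eef_rot: [0.647, 0.571, -0.392, 0.32]
ft_force: [0.4, -0.3, -0.2]
width: 0.0541
grip_force: 0.0
```

```bash
python3 -c "
from h import *
tip(st())
for c in('scene','top'):
  snap(c,c[0]+'16');find('awl_balance',c);find('awl',c)"
```

```text
26.87 q [-0.96  0.7   0.29  1.52  0.47  1.78 -0.89] p [0.479  0.1322 0.1488] x [ 0.041  0.487 -0.872] y [ 0.989 -0.144 -0.033] z [-0.142 -0.861 -0.488] F [ 0.4 -0.3 -0.2] w 0.0541 g 0.0
tip [0.4797 0.1704 0.0051] butt [0.4814 0.1372 0.2002] lean 9.8
scene spot_point awl_balance 0.57 [0.487 0.143 0.13 ] [338. 187.]
scene spot_point awl 0.65 [0.497 0.134 0.193] [337. 167.]
top spot_point awl_balance 0.51 [0.491 0.149 0.127] [187. 221.]
top spot_point awl 0.46 [0.495 0.129 0.203] [190. 215.]
```

{"fn": "arm_command", "kwargs": {
  "xyz": [
    [0,0,0],
    [0,0,0],
    [0,0,0],
    [0,0,0],
    [0.003,0.017,0.01],
    [0.006,0.035,0.02],
    [0.009,0.052,0.03],
    [0.012,0.07,0.04],
    [0.014,0.087,0.055],
    [0.016,0.1,0.08],
    [0.016,0.1,0.11],
    [0.016,0.1,0.14],
    [0.016,0.1,0.14]
  ],
  "rot": [
    [0,0,0],
    [0,0,0],
    [0,0,0],
    [0,0,0],
    [0,0,0],
    [0,0,0],
    [0,0,0],
    [0,0,0],
    [0,0,0],
    [0,0,0],
    [0,0,0],
    [0,0,0],
    [0,0,0]
  ],
  "grip": 1.0
}}

```text
time: 28.25
ee_pos: [0.4959, 0.2323, 0.2931]
eef_rot: [0.648, 0.57, -0.39, 0.321]
ft_force: [0.3, -0.1, 0.2]
width: 0.0871
grip_force: 0.0
```

```bash
python3 -c "
from h import *
st()
for c in('scene','top'):
  snap(c,c[0]+'17')
  for l in ('awl_balance','awl','caddy','follower','torch'): find(l,c)
a=cv2.imread('pics/s17.png');b=cv2.imread('pics/t17.png')
o=np.zeros((400,800,3),np.uint8);o[:,:400]=cv2.resize(a[100:260,290:450],(400,400),interpolation=cv2.INTER_CUBIC);o[:,400:]=cv2.resize(b[150:270,100:220],(400,400),interpolation=cv2.INTER_CUBIC)
cv2.imwrite('pics/c17.png',o)"
```

```text
28.25 q [-1.16  0.77  0.58  1.17  0.38  2.06 -0.64] p [0.4959 0.2323 0.2931] x [ 0.046  0.49  -0.871] y [ 0.989 -0.144 -0.029] z [-0.139 -0.86  -0.491] F [ 0.3 -0.1  0.2] w 0.0871 g 0.0
scene spot_point awl_balance 0.95 [0.489 0.147 0.127] [339. 188.]
scene spot_point awl 0.6 [0.494 0.132 0.198] [337. 165.]
scene spot_point caddy 0.56 [0.504 0.248 0.   ] [371. 237.]
top spot_point awl_balance 0.58 [0.491 0.147 0.127] [188. 221.]
top spot_point awl 0.57 [0.494 0.126 0.2  ] [191. 216.]
top spot_point caddy 0.69 [0.507 0.246 0.002] [164. 221.]
top spot_point follower 0.39 [0.508 0.243 0.004] [165. 221.]
top spot_point torch 0.58 [0.535 0.324 0.01 ] [139. 211.]
```

View pics/c17.png

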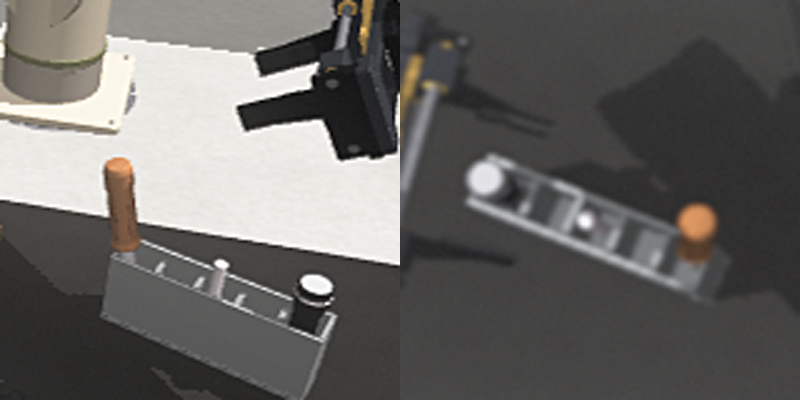

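The awl stands at rest point down in the end pocket (butt 0.198 m high, leaning about 14°). The torch and follower are in place and the gripper is clear. I hand it in.

```bash
python3 -c "
from h import *
print(r.close_job())"
```

```text
the job is handed in; nothing more can be done
None
```

The job is handed in: I clipped the awl home, regripped it and left it standing point down in its own end pocket, leaning about 14°. The torch and follower read in place, I did not re-measure the programmer or padlock, and no verdict came back.

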